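Index the board slide to the next chip

TASK

The circuit board under the small inspection camera sits on an indexing slide. Pull up that slide's black spring knob, slide the carriage one notch further under the camera so that the next chip in the row comes beneath the lens, and let the knob spring fully home in that notch. Leave the carriage of the other slide, the one with the parts tray, in its notch.

Things in the scene. Friction and masses are not known exactly. Their poses are not given: they have to be found in the camera images.
- board_plunger_grip (a point): Middle of the round black knob to pull: upright cylinder, 26 mm across, 26 mm high, its middle 77.5 mm above the table while down, on a steel barrel 18 mm across that rises 23 mm from the carriage plate (plate top 41 mm above the table). Nothing else within 50 mm of it is higher than 60 mm. z is up, the way to pull; y, level, is the way the carriage must go.
- board_slide: The slide to index: dark steel base 170 x 280 x 12 mm, fixed, origin under its centre; y along the slide. Knob at x -45, y -50 mm. The carriage bears a green board 70 x 100 mm with 3 chips along y, 30 mm apart; the first is under the camera (44 mm across, at x 35, y 50, top 126 mm above the table, post at x 78), the next nearer the knob. May swap places with the other slide.
- tray_slide: The other slide, to be left alone: same base, carriage and knob (at the same place on it), but with a grey tray of small parts instead of the board and no camera. Origin under the centre of its base, y along the slide.
- board_plunger (a joint): How far the knob is pulled up, m: 0 = pin home in a notch, 0.023 = stop. A spring draws it down, 4.4 N at 0, 9 N at 0.023. The pin is held sideways below about 0.008 and clears the teeth from 0.017. Let go, it springs down; the teeth have 45 degree roofs, so the pin finds the nearest notch itself, drawing the carriage along.
- board_carriage (a joint): Travel of the carriage with board and knob along y of the slide, m: about 0 at the start; notches at -0.030, 0, 0.030 and 0.060. It slides with 1 to 2 N while the pin is out. One notch further under the camera is 0.030.
- tray_carriage (a joint): Travel of the other slide's carriage, m: about 0 at the start, held there by its own knob's pin.

How it is judged:
By the outcome, as a careful person would: the job done as asked, in the order asked, and still so for the second after the job is handed in, with the robot touching nothing.
It also fails if it takes over 32 s, if anything falls off the work surface, if the arm or the gripper's body presses on something with over 40 N, if the wrist force passes 120 N, or if a joint passes its speed limit or range.

ROBOT

A 6-joint arm with a two-finger parallel gripper is mounted at the origin on the work surface. World frame = base frame: x ahead of the robot, y to its left, z up, the work surface at z = 0. Lengths are in m, angles in degrees, forces in N, time in s.
With the tool pointing down it reaches from about 0.375 to 0.9 m from the base axis. Payload 3.1 kg.
Tool frame: the origin (TCP) lies at the very end of the fingers, on their centre line; the grasp point (between the pads) lies 19 mm behind it; z points along the fingers, x is the direction in which the jaws open and shut, and the axes are right-handed (so a half turn about z gives the same grasp; the last joint's range is limited). The gripper opens to 87 mm and grips with 3 to 60 N. Pads are 19 mm wide; open, the fingers measure 117 mm over their backs; the gripper's body (75 mm by 190 mm) begins 51 mm behind the grasp point.
Start: joints at [-83.967, 30.224, 82.088, -0, 67.689, -10.227], TCP at [0.175, -0.6, 0.223] pointing down, gripper open.
Joint ranges: [-176.69, 176.69], [-43.24, 126.21], [12.49, 139.97], [-82, 262], [0, 151.66], [-163.58, 163.58]. Speed limits (degrees/s): [159.86, 159.86, 180, 180, 180, 180].

INTERFACE

Orientations are given as a 3x3 rotation matrix whose columns are the frame's x, y, z axes.
In Python, from rig import read_state, capture, bot gives the robot as it stands.
- The arm moves only by the shell command python3 -m crank 'ROWS' [OPENING]. ROWS is JSON, a list of rows, each a list of 2 entries, a list of its own where there are three numbers: the shift along the tool's x, y, z in cm, then the turn, a rotation vector about the tool's x, y, z in rad. In form: [[[dx, dy, dz], [wx, wy, wz]], ...]. A call has 1 to 12 rows; each row shifts and turns the commanded pose from where the row before left it, along the tool's axes as they then stand; what a row does not reach is not made up. A row lasts 1/10 s, in which the tool goes at most 50 mm and 8.59 degrees, less where a joint would pass 70% of its speed; a pose out of reach is approached as far as the arm can. A call with a gripper value outside its range is refused whole. OPENING is the closure, from -1 (fully open) to 1 (shut), set as the call begins (- or left out, the last holds). The fingers move at their own pace and stop on an object; the grip force is fixed at half the most. Time passes only in rows, so rows that do not move let the fingers close. It gives the time, the measured TCP pose, the force and the opening at its end, in the units of the state.
- read_state(): the state, without advancing time (a new reading comes with each control period).
- capture(name): name is "scene" or "top" or "wrist"; returns a dict with "pixels" (384x512x3 uint8, red, green, blue), "camera_matrix" (3x3 intrinsics, pixels), "R" (3x3) and "t" (3): a world point X has camera coordinates R X + t. Camera axes: x right, y down, z forward; pixel columns grow to the right and rows downward; lengths in m; the calibration is good to about 2 mm. A picture is of the moment at which its call begins. There is no depth.
- bot.hand_in(): hands the job in, once; it reports no verdict.
The state is a dict: "time_s": time; "joint_positions": joint angles; "qvel": joint speeds; "tau": joint torques, N m; "position": TCP position; "tcp_rot": TCP orientation; "force": force on the tool from outside, world axes, zero at the start; "moment": the same for the moment, N m; "opening": opening from 0.0 (shut) to 1.0 (fully open).
Only numpy, scipy, OpenCV 4.12 (cv2) and the standard library are available. Lean on these libraries where they do the work, as an engineer would, in place of code of your own. Each camera call takes 0.05 s, during which the arm holds its last target.

## Working session

There is one attempt and no reset: what is moved stays moved. The work goes in short steps, Python scripts to look and compute and a shell command to move; the robot and the scene stay as the last step left them, time stands still between calls to the robot, and variables do not carry over. Pictures are saved under pics/ and viewed, and the job is handed in when it is done.

```bash
mkdir -p pics; ls; python3 - <<'E'
from rig import read_state, capture, bot
import cv2
print(read_state())
for n in ("scene","top"):
    c=capture(n); cv2.imwrite(f"pics/{n}0.png",c["pixels"][:,:,::-1]); print(n,c["camera_matrix"],c["R"],c["t"])
E
```

```text
pics
{'time_s': 0.0, 'joint_positions': array([-8.39672764e+01,  3.02773926e+01,  8.21566153e+01, -1.51715816e-03,
        6.76917609e+01, -1.02277123e+01]), 'qvel': array([-0.06275011,  0.01671428,  0.03073351,  0.02366121,  0.05532741,
        0.05056128]), 'tau': array([-2.36859771e-03, -4.40044677e+01, -1.76594728e+01,  6.32244092e-02,
        5.82991086e-02, -1.79178937e-04]), 'position': array([ 0.17493909, -0.59923776,  0.22158727]), 'tcp_rot': array([[ 2.80013273e-01, -9.59996095e-01, -2.55056674e-04],
       [-9.59993688e-01, -2.80013151e-01,  2.18034591e-03],
       [-2.16454278e-03, -3.65672998e-04, -9.99997591e-01]]), 'force': array([ 0.06820474, -0.83877042,  0.34118666]), 'moment': array([-0.0209854 , -0.00225906, -0.00316472]), 'opening': 0.9975418722688462}
scene [[398.99403934   0.         258.23385521]
 [  0.         398.99403934 193.46398953]
 [  0.           0.           1.        ]] [[-0.58199689  0.81318565  0.00295279]
 [ 0.68009926  0.4887312  -0.54644927]
 [-0.44580783 -0.31602359 -0.837487  ]] [ 0.32786566 -0.31721625  1.14947535]
top [[455.75773551   0.         258.65347615]
 [  0.         455.75773551 186.81350625]
 [  0.           0.           1.        ]] [[ 0.00862017 -0.9998436   0.01544222]
 [-0.99508851 -0.01010005 -0.09847256]
 [ 0.09861312 -0.01451753 -0.99501995]] [-0.05064227  0.55835048  0.97630871]
```

View pics/scene0.png

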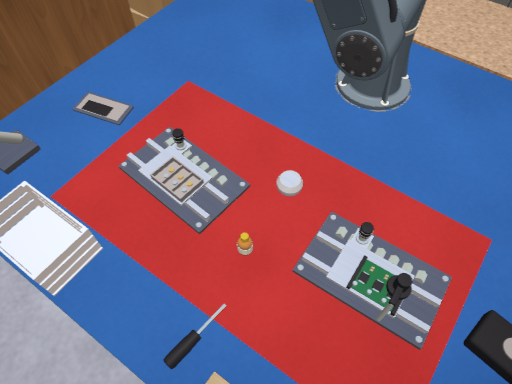

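View pics/top0.png

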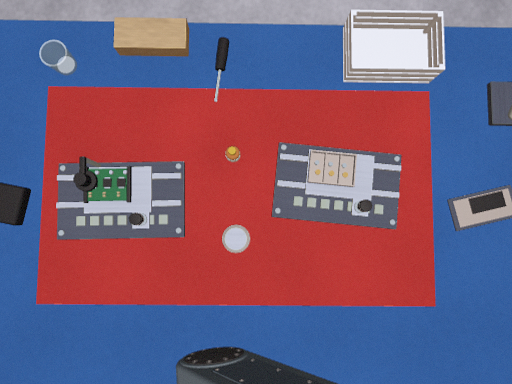

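Top picture: the board slide is at the left (columns 57–184, rows 161–239) with its knob near (135,218) and the camera at (84,180). In the scene picture the knob is near (367,230). I'll zoom in next.

```bash
python3 - <<'E'
import cv2,numpy as np
a=cv2.imread("pics/top0.png")[150:250,45:195]; b=cv2.imread("pics/scene0.png")[205:345,290:455]
cv2.imwrite("pics/topz.png",cv2.resize(a,None,fx=5,fy=5,interpolation=cv2.INTER_CUBIC))
cv2.imwrite("pics/scenez.png",cv2.resize(b,None,fx=4,fy=4,interpolation=cv2.INTER_CUBIC))
E
```

```text
(no output)
```

View pics/topz.png

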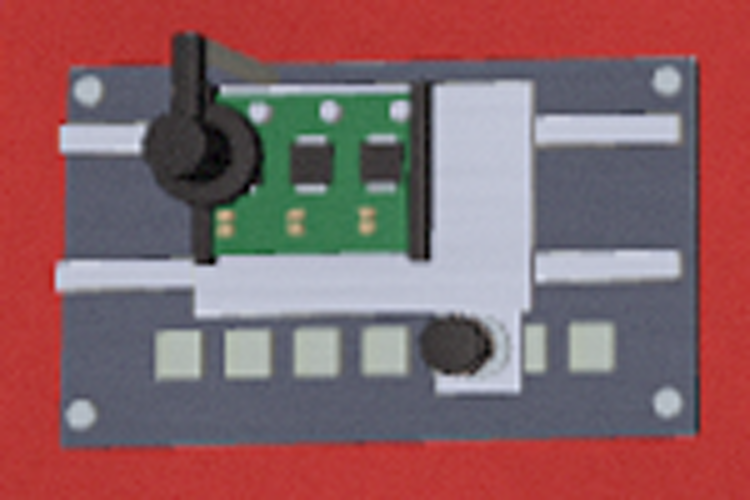

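View pics/scenez.png

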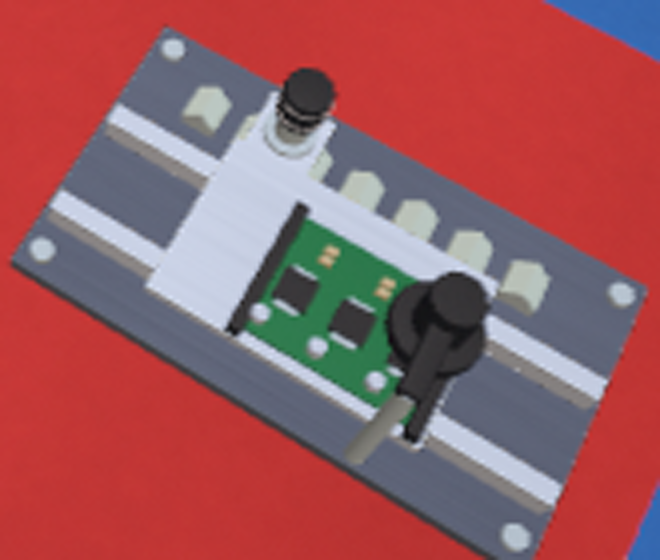

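```bash
cat > h.py <<'E'
import numpy as np
from rig import capture
def ray(c,uv,z):
    d=np.linalg.solve(c["camera_matrix"],[uv[0],uv[1],1.0]); R=np.array(c["R"]);t=np.array(c["t"])
    o=-R.T@t; w=R.T@d; return o+w*(z-o[2])/w[2]
def proj(c,X):
    p=c["camera_matrix"]@(np.array(c["R"])@np.array(X)+np.array(c["t"])); return p[:2]/p[2]
E
python3 - <<'E'
from h import *
np.set_printoptions(precision=4,suppress=True)
ct=capture("top"); cs=capture("scene")
T=lambda x,y:(45+(x+.5)/5-.5,150+(y+.5)/5-.5); S=lambda x,y:(290+(x+.5)/4-.5,205+(y+.5)/4-.5)
P=[ray(ct,T(*p),.012) for p in((70,67),(695,57),(697,434),(61,447))]
Q=[ray(cs,S(*p),.012) for p in((540,560),(12,263),(165,28),(648,290))]
for p,q in zip(P,Q):print(p,q)
for p in(P,Q):
    c=np.mean(p,0); y=(p[0]+p[3]-p[1]-p[2]); a=np.arctan2(-y[0],y[1]); R=np.array([[np.cos(a),-np.sin(a)],[np.sin(a),np.cos(a)]])
    print("c",c,"yaw",np.degrees(a),"knob",c[:2]+R@[-.045,-.05])
print("knobtop", ray(ct,T(454,344),.0905), ray(cs,S(309,92),.0905))
E
```

```text
[0.6093 0.402  0.012 ] [0.5984 0.4067 0.012 ]
[0.6169 0.1234 0.012 ] [0.6185 0.1267 0.012 ]
[0.4486 0.1184 0.012 ] [0.4498 0.1204 0.012 ]
[0.4406 0.3972 0.012 ] [0.441  0.3992 0.012 ]
c [0.5289 0.2602 0.012 ] yaw 1.6069757843348398 knob [0.4853 0.209 ]
c [0.5269 0.2632 0.012 ] yaw 2.9631540015071316 knob [0.4846 0.211 ]
knobtop [0.4852 0.2068 0.0905] [0.4877 0.21   0.0905]
```

Both views agree within about 3 mm: knob axis ≈ (0.486, 0.209), slide yaw ≈ 1.6°. I'll put the jaws along the slide's y, since the gripper body then clears the camera, and approach through (0.5, −0.25).

```bash
python3 -m crank '[[[0,0,0],[0,0,0.127]],[[0,0,0],[0,0,0.128]],[[-3.4,-3.3,0],[0,0,0]],[[-3.4,-3.3,0],[0,0,0]],[[-3.4,-3.3,0],[0,0,0]],[[-3.4,-3.3,0],[0,0,0]],[[-3.4,-3.3,0],[0,0,0]],[[-3.4,-3.3,0],[0,0,0]],[[-3.4,-3.3,0],[0,0,0]],[[-3.4,-3.3,0],[0,0,0]],[[-3.4,-3.3,0],[0,0,0]],[[-3.4,-3.3,0],[0,0,0]]]' -1
```

```text
time_s: 1.4
position: [0.4961, -0.249, 0.2226]
tcp_rot: [[0.029, -1.0, 0.0], [-1.0, -0.029, -0.0], [0.0, 0.0, -1.0]]
force: [-0.2, -0.8, -0.2]
opening: 0.999
```

```bash
python3 -m crank '[[[-4.57,0,0],[0,0,0]],[[-4.57,0,0],[0,0,0]],[[-4.57,0,0],[0,0,0]],[[-4.57,0,0],[0,0,0]],[[-4.57,0,0],[0,0,0]],[[-4.57,0,0],[0,0,0]],[[-4.57,0,0],[0,0,0]],[[-4.57,0,0],[0,0,0]],[[-4.57,-0.1,0],[0,0,0]],[[-4.57,-0.2,0],[0,0,0]],[[0,0,3],[0,0,0]],[[0,0,3],[0,0,0]]]' && python3 - <<'E'
from h import *
import cv2
c=capture("wrist"); cv2.imwrite("pics/w1.png",c["pixels"][:,:,::-1])
for z in(.0905,.0645,.041): print(proj(c,[.486,.2085,z]))
c=capture("scene"); cv2.imwrite("pics/s1.png",c["pixels"][:,:,::-1])
E
```

```text
time_s: 2.6
position: [0.4855, 0.2084, 0.1627]
tcp_rot: [[0.033, -0.999, 0.004], [-0.999, -0.033, 0.001], [-0.001, -0.004, -1.0]]
force: [0.3, -0.3, -0.1]
opening: 0.999
[257.72045404 196.2196548 ]
[257.74886752 188.21282725]
[257.77033763 182.16261813]
```

View pics/w1.png

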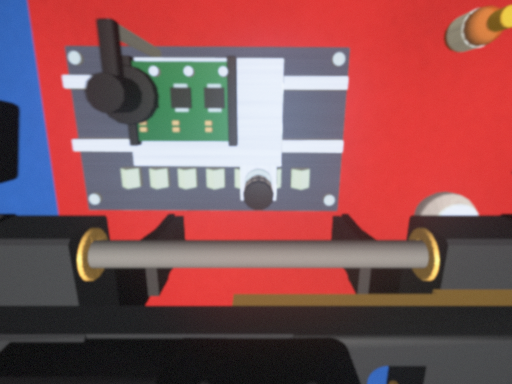

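View pics/s1.png

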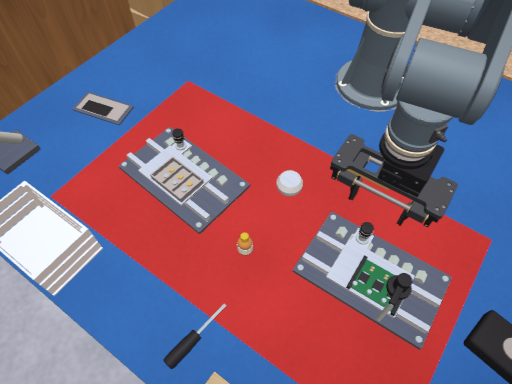

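The wrist view shows the knob at (258,192). My estimate projects to column 257.7, so y agrees. I'll zoom to check x.

```bash
python3 - <<'E'
import cv2
a=cv2.imread("pics/w1.png")[155:220,210:310]
cv2.imwrite("pics/w1z.png",cv2.resize(a,None,fx=7,fy=7,interpolation=cv2.INTER_CUBIC))
from h import *
c=capture("wrist"); print(np.round(c["R"],3),c["t"],c["camera_matrix"][0,0])
for r in (184,190,196,200,204,208): print(r, ray(c,(258,r),.0905), ray(c,(258,r),.0645))
E
```

```text
[[ 0.029 -1.     0.001]
 [-0.964 -0.028  0.263]
 [-0.263 -0.009 -0.965]] [0.19182584 0.45445588 0.45671077] 294.7011845887111
184 [0.49253855 0.20624541 0.0905    ] [0.4857313 0.2059934 0.0645   ]
190 [0.4875048  0.20609697 0.0905    ] [0.48012902 0.2058282  0.0645    ]
196 [0.48241463 0.20594688 0.0905    ] [0.47446395 0.20566115 0.0645    ]
200 [0.47898937 0.20584588 0.0905    ] [0.47065183 0.20554875 0.0645    ]
204 [0.47553833 0.20574412 0.0905    ] [0.46681102 0.20543549 0.0645    ]
208 [0.47206121 0.20564159 0.0905    ] [0.46294118 0.20532138 0.0645    ]
```

View pics/w1z.png

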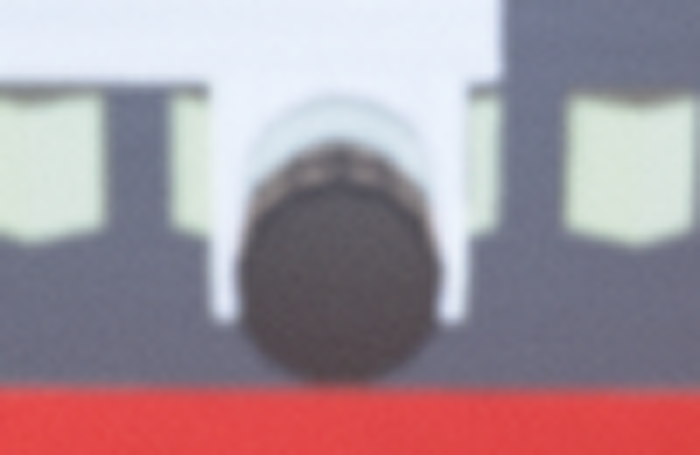

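Knob top centre in the wrist view is at (258.5, 195), which gives about (0.4868, 0.208). All the estimates agree to 2 mm, so I'm descending.

```bash
python3 -c "
from rig import read_state
s=read_state();print(s['time_s'],s['position'],s['tcp_rot'].round(4),s['force'])"
```

```text
2.75 [0.48327653 0.20619956 0.16109363] [[ 2.930e-02 -9.996e-01 -5.000e-03]
 [-9.996e-01 -2.930e-02 -1.000e-03]
 [ 8.000e-04  5.000e-03 -1.000e+00]] [ 0.71720179 -0.45175047 -0.67110428]
```

```bash
python3 -m crank '[[[-0.2,-0.33,0],[0,0,0]],[[0,0,2.5],[0,0,0]],[[0,0,2.5],[0,0,0]],[[0,0,2.5],[0,0,0]],[[0,0,1.5],[0,0,0]],[[0,0,1],[0,0,0]],[[0,0,0],[0,0,0]],[[0,0,0],[0,0,0]],[[0,0,0],[0,0,0]]]' -1 && python3 - <<'E'
from h import *
import cv2
c=capture("scene"); cv2.imwrite("pics/s2.png",cv2.resize(c["pixels"][170:360,270:470,::-1],None,fx=3,fy=3))
E
```

```text
time_s: 3.65
position: [0.4893, 0.2085, 0.0637]
tcp_rot: [[0.029, -1.0, 0.003], [-1.0, -0.029, 0.001], [-0.0, -0.003, -1.0]]
force: [0.0, 0.1, 0.3]
opening: 0.998
```

View pics/s2.png

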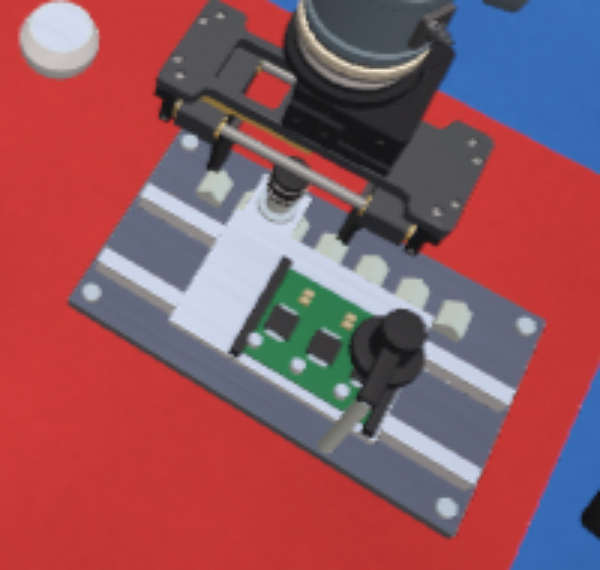

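The knob (≈(285,180) in the crop) sits between the open fingers, with nothing touching. Closing on it now.

```bash
python3 -m crank '[[[0,0.15,0.25],[0,0,0]],[[0,0,0],[0,0,0]],[[0,0,0],[0,0,0]],[[0,0,0],[0,0,0]],[[0,0,0],[0,0,0]],[[0,0,0],[0,0,0]],[[0,0,0],[0,0,0]],[[0,0,0],[0,0,0]]]' 1; python3 -c "
from rig import read_state
s=read_state();print(s['position'],s['force'],s['moment'],s['opening'])"
```

```text
time_s: 4.5
position: [0.4867, 0.2083, 0.06]
tcp_rot: [[0.029, -1.0, -0.0], [-1.0, -0.029, -0.0], [0.0, 0.0, -1.0]]
force: [0.4, 0.8, 0.4]
opening: 0.356
[0.48667414 0.20833659 0.06000844] [0.35086859 0.76358199 0.35600654] [ 0.02394663  0.0266505  -0.06895134] 0.3563821463394753
```

```bash
python3 -m crank '[[[0,0,0],[0,0,0]],[[0,0,0],[0,0,0]],[[0,0,0],[0,0,0]],[[0,0,0],[0,0,0]]]' 1
```

```text
time_s: 4.9
position: [0.4867, 0.2084, 0.0601]
tcp_rot: [[0.029, -1.0, 0.0], [-1.0, -0.029, 0.0], [-0.0, -0.0, -1.0]]
force: [0.1, 0.8, 0.5]
opening: 0.287
```

Gripped at 25 mm with almost no side force, so it's well centred. Pulling up 20 mm.

```bash
python3 -m crank '[[[0,0,-0.4],[0,0,0]],[[0,0,-0.4],[0,0,0]],[[0,0,-0.4],[0,0,0]],[[0,0,-0.4],[0,0,0]],[[0,0,-0.4],[0,0,0]],[[0,0,0],[0,0,0]],[[0,0,0],[0,0,0]],[[0,0,0],[0,0,0]]]'; python3 - <<'E'
from h import *
import cv2
c=capture("scene"); cv2.imwrite("pics/s3.png",cv2.resize(c["pixels"][170:360,270:470,::-1],None,fx=3,fy=3))
c=capture("wrist"); cv2.imwrite("pics/w3.png",c["pixels"][:,:,::-1])
E
```

```text
time_s: 5.7
position: [0.4866, 0.2083, 0.0799]
tcp_rot: [[0.029, -1.0, -0.0], [-1.0, -0.029, -0.0], [0.0, 0.0, -1.0]]
force: [2.2, 0.6, -9.9]
opening: 0.291
```

View pics/s3.png

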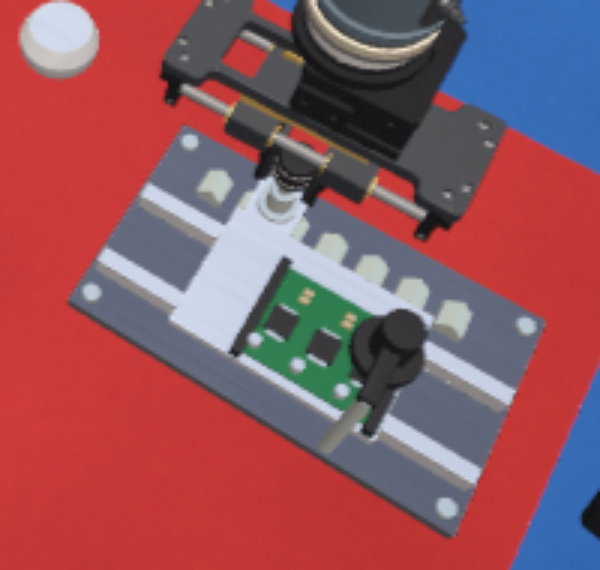

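View pics/w3.png

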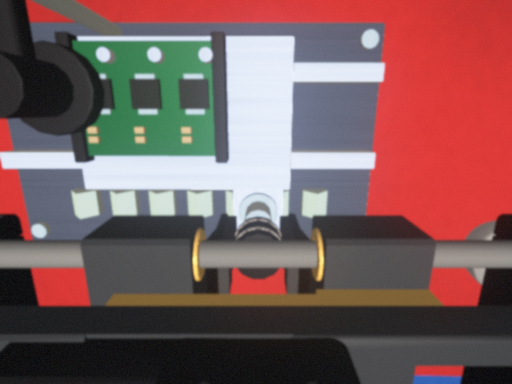

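Force 9.9 N down matches the spring near full pull. The pictures show the knob raised between the pads, with the barrel exposed. Sliding +30 mm (−tool x).

```bash
python3 -m crank '[[[-0.3,0,0],[0,0,0]],[[-0.5,0,0],[0,0,0]],[[-0.5,0,0],[0,0,0]],[[-0.5,0,0],[0,0,0]],[[-0.5,0,0],[0,0,0]],[[-0.4,0,0],[0,0,0]],[[-0.3,0,0],[0,0,0]],[[0,0,0],[0,0,0]],[[0,0,0],[0,0,0]],[[0,0,0],[0,0,0]]]'; python3 - <<'E'
from h import *
import cv2
c=capture("scene"); cv2.imwrite("pics/s4.png",cv2.resize(c["pixels"][170:360,270:470,::-1],None,fx=3,fy=3))
c=capture("wrist"); cv2.imwrite("pics/w4.png",c["pixels"][:,:,::-1])
E
```

```text
time_s: 6.8
position: [0.4858, 0.2384, 0.0801]
tcp_rot: [[0.029, -1.0, -0.0], [-1.0, -0.029, 0.0], [-0.0, 0.0, -1.0]]
force: [1.4, 1.6, -7.7]
opening: 0.286
```

View pics/s4.png

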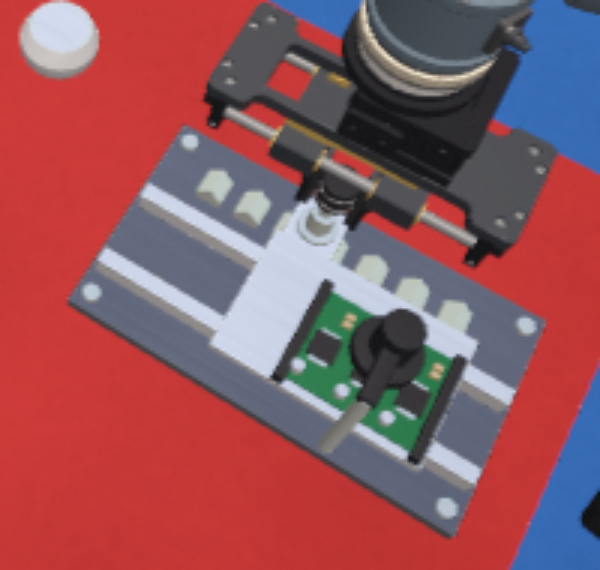

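View pics/w4.png

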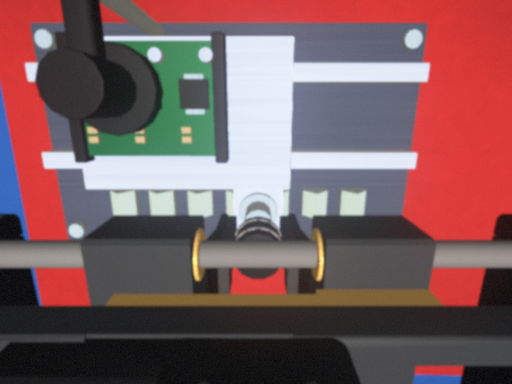

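The carriage has moved with the knob: one tooth more is visible to its right (353,203 in the wrist view), and the first chip is now past the lens. Lowering the pin into the notch while still holding it.

```bash
python3 -m crank '[[[0,0,0.4],[0,0,0]],[[0,0,0.4],[0,0,0]],[[0,0,0.4],[0,0,0]],[[0,0,0.4],[0,0,0]],[[0,0,0.3],[0,0,0]],[[0,0,0],[0,0,0]],[[0,0,0],[0,0,0]]]'
```

```text
time_s: 7.6
position: [0.4858, 0.2383, 0.0611]
tcp_rot: [[0.029, -1.0, -0.0], [-1.0, -0.029, -0.0], [0.0, 0.0, -1.0]]
force: [-0.1, -0.2, -4.7]
opening: 0.292
```

```bash
python3 -m crank '[[[0,0,0],[0,0,0]],[[0,0,0],[0,0,0]],[[0,0,0],[0,0,0]],[[0,0,0],[0,0,0]],[[0,0,0],[0,0,0]],[[0,0,0],[0,0,0]],[[0,0,0],[0,0,0]],[[0,0,0],[0,0,0]],[[0,0,0],[0,0,0]],[[0,0,0],[0,0,0]]]' -1
```

```text
time_s: 8.6
position: [0.4858, 0.2383, 0.061]
tcp_rot: [[0.029, -1.0, -0.0], [-1.0, -0.029, -0.0], [0.0, 0.0, -1.0]]
force: [-0.6, 0.3, 1.1]
opening: 0.991
```

Straight up 12 cm, then clear of the views.

```bash
python3 -m crank '[[[0,0,-1.5],[0,0,0]],[[0,0,-2.5],[0,0,0]],[[0,0,-4],[0,0,0]],[[0,0,-4],[0,0,0]],[[2,0,-3],[0,0,0]],[[4,0,0],[0,0,0]],[[4,0,0],[0,0,0]],[[4,0,0],[0,0,0]],[[4,0,0],[0,0,0]],[[4,0,0],[0,0,0]],[[2,0,0],[0,0,0]],[[0,0,0],[0,0,0]]]'; python3 - <<'E'
from h import *
import cv2
c=capture("top"); cv2.imwrite("pics/t5f.png",c["pixels"][:,:,::-1]);cv2.imwrite("pics/t5.png",cv2.resize(c["pixels"][150:250,45:195,::-1],None,fx=5,fy=5,interpolation=2))
c=capture("scene"); cv2.imwrite("pics/s5f.png",c["pixels"][:,:,::-1]);cv2.imwrite("pics/s5.png",cv2.resize(c["pixels"][205:345,290:455,::-1],None,fx=4,fy=4,interpolation=2))
E
```

```text
time_s: 9.8
position: [0.4931, -0.0041, 0.2111]
tcp_rot: [[0.025, -1.0, 0.001], [-1.0, -0.025, -0.001], [0.001, -0.001, -1.0]]
force: [-0.2, 0.9, 0.3]
opening: 0.995
```

View pics/t5.png

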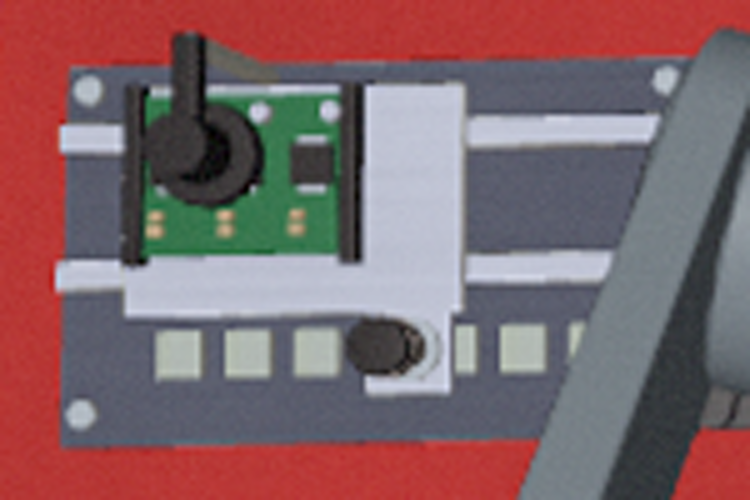

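View pics/s5.png

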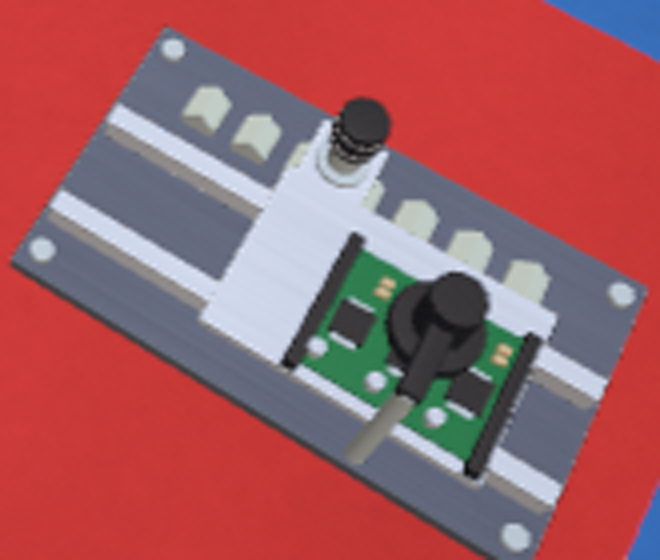

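View pics/s5f.png

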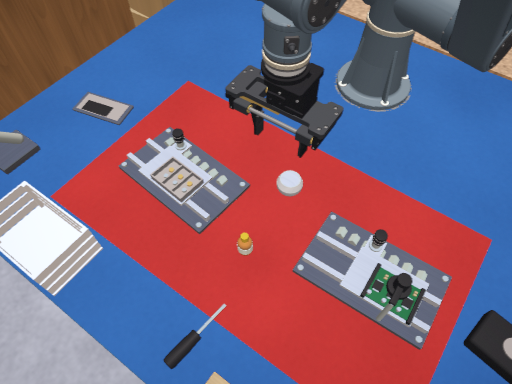

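Top and scene views: the carriage edge moved 70 crop pixels (≈30 mm), and the lens now covers the middle chip. To check that the pin is fully home, I'll compare the knob's image displacement with the prediction for different pull heights.

```bash
python3 - <<'E'
from h import *
import cv2
np.set_printoptions(precision=2,suppress=True)
K=4
def match(a,b,u,v,w,h,s=28):
    g=lambda f:cv2.resize(f.astype(np.float32),None,fx=K,fy=K,interpolation=2)
    t=g(a[v-h:v+h,u-w:u+w]); r=cv2.matchTemplate(g(b[v-h-s:v+h+s,u-w-s:u+w+s]),t,cv2.TM_CCOEFF_NORMED)
    _,m,_,p=cv2.minMaxLoc(r); return np.array(p)/K-s,m
k=np.array([.4865,.2083,.0905]); d=.03*np.array([-.029,.9996,0])
for n,o,kn,pl in(("top","top0",(135,218),None),("scene","scene0",(367,228),None)):
    c=capture(n); a=cv2.imread(f"pics/{o}.png",0); b=c["pixels"]; b=cv2.cvtColor(b,cv2.COLOR_RGB2GRAY)
    p0=proj(c,k)
    print(n,"knob",match(a,b,*kn,9,7),[ (h,proj(c,k+d+[0,0,h])-p0) for h in(0,.002,.005,.01)])
    if n=="top": print(" chip",match(a,b,121,182,6,6)," pred",proj(c,[.565,.235,.047]+d)-proj(c,[.565,.235,.047]), "tray knob",match(a,b,365,206,8,8,6),"tray",match(a,b,331,172,20,16,6))
    else: print(" tray",match(a,b,177,180,20,16,6))
E
```

```text
top knob (array([-14.  ,   0.25]), 0.9570188522338867) [(0, array([-14.76,   0.29])), (0.002, array([-15.04,   0.26])), (0.005, array([-15.46,   0.22])), (0.01, array([-16.18,   0.14]))]
 chip (array([-14.  ,   0.25]), 0.9790595769882202)  pred [-14.     0.26] tray knob (array([0., 0.]), 0.9984069466590881) tray (array([0., 0.]), 0.9942858815193176)
scene knob (array([13.75,  7.5 ]), 0.9042450189590454) [(0, array([13.96,  7.56])), (0.002, array([14.22,  7.09])), (0.005, array([14.62,  6.38])), (0.01, array([15.3 ,  5.19]))]
 tray (array([0., 0.]), 0.9990699291229248)
```

The chip shift matches 30.0 mm, the knob shift in the scene view matches height 0, and the tray slide is unmoved. Handing in.

```bash
python3 -c "
from rig import bot, read_state
s=read_state();print(s['time_s'],s['force'],abs(s['qvel']).max())
bot.hand_in()"
```

```text
10.0 [-0.41620192  1.16343035 -0.18593632] 0.6911839951991655
the job is handed in; nothing more can be done
```

The job is done and handed in at 10.0 s. I pulled the board slide's knob up 20 mm and slid the carriage 30 mm further under the camera. I then lowered the knob into the notch, released it and backed the gripper clear.

- **Carriage:** the chip moved by (−14.0, 0.25) pixels in the top view, against (−14.0, 0.26) predicted for 30 mm. The middle chip now sits under the lens.
- **Knob:** in the scene view its shift of (13.75, 7.5) pixels matches "fully home", predicted at (13.96, 7.56). The top view disagreed slightly: 14.0 pixels against 14.8 predicted. A raised knob would have shifted more, not less, so this is most likely background inside the match window.
- **Tray slide:** its carriage showed no shift in either view, and neither did its knob in the top view.
- **Forces:** the end-of-move readings stayed at about 10 N or less, and the gripper was touching nothing at hand-in.

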